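Lay out the mixing place for an adhesive trial

TASK

From the row of things along the counter's front edge, lay out the adhesive trial on the white mat: stand the amber vial with the blue cap on the blue coaster and the white vial with the black cap on the black coaster, and the small glass beaker midway between the two vials, in line with them. Lay the red film spool flat on the mat straight behind the beaker (square to the mat, on the side away from its dark front stripe), its centre 75 mm from the beaker's centre as the vials' are, and stand the brass weight centred on top of the spool. Keep the vials and the beaker upright throughout, and leave the green-capped vial and the brown rubber stopper where they are.

Things in the scene. Friction and masses are not known exactly. Their poses are not given: they have to be found in the camera images.
- layout_mat: flat white mat, 210 (y) x 136 (x) x 3 mm, fixed on the glass cover (top z = 0.0075; the bare counter in front, where the things stand, is z = 0). Origin: centre of its underside; x to its rear edge, away from the robot, y left; dark stripe along the front edge. Coaster centres at x = -34, y = +75 and -75 mm (sides vary); beaker goes to x = -34, y = 0, spool to x = +41, y = 0
- blue_coaster: blue plastic disc, 54 mm diameter, 3 mm thick, fixed on the mat at its left or right end; origin: centre of its underside (on the mat's top), z up
- black_coaster: black plastic disc, 54 mm diameter, 3 mm thick, fixed on the mat at its other end; origin: centre of its underside, z up
- amber_vial: amber (brown) vial with a blue screw cap, 30 mm diameter, 66 mm tall (glass body of full diameter up to 50 mm), standing on the counter in front of the mat; origin: centre of its underside, z up along it
- white_vial: white vial with a black screw cap, 27 mm diameter, 56 mm tall (body of full diameter up to 45 mm), standing on the counter; origin: centre of its underside, z up along it
- beaker: small clear glass beaker, empty, 45 mm outer diameter, 58 mm tall, standing on the counter; grasp it round the outside; origin: centre of its underside, z up along it
- film_spool: spool of red film with pale flanges, 52 mm diameter, 22 mm high, lying flat on the counter; origin: centre of its underside, z up along its axis; its top is flat and carries the weight
- brass_weight: brass laboratory weight, 24 mm diameter, 35 mm tall with a narrower knob on top, about 100 g, standing on the counter; grasp the cylindrical body or the knob; origin: centre of its underside, z up along it
- green_vial: bystander: white vial with a green screw cap, 22 mm diameter, 46 mm tall, standing on the counter among the others; origin: centre of its underside; leave it alone
- stopper: bystander: brown rubber stopper, 32 mm diameter, 28 mm tall, standing on the glass cover behind the mat; origin: centre of its underside; leave it alone

How it is judged (in metres and radians):
At the end, for the whole second after the job is handed in: Vials upright on their coasters, centred to 12 mm; beaker upright on the mat midway between the coasters, to 15 mm each way; spool flat on the mat behind it, centres 60 to 90 mm apart, within 18 mm of the mat's middle line; weight upright on the spool, centred to 10 mm; all at rest (horizontal distance between amber_vial and blue_coaster below 0.012 m and z of amber_vial in the frame of blue_coaster between 0 and 0.006 m and horizontal distance between white_vial and black_coaster below 0.012 m and z of white_vial in the frame of black_coaster between 0 and 0.006 m and x of beaker in the frame of layout_mat between -0.049 and -0.019 m and y of beaker in the frame of layout_mat between -0.015 and 0.015 m and z of beaker in the frame of layout_mat between 0 and 0.006 m and horizontal distance between film_spool and beaker between 0.06 and 0.09 m and y of film_spool in the frame of layout_mat between -0.018 and 0.018 m and x of film_spool in the frame of layout_mat above 0 m and z of film_spool in the frame of layout_mat between 0 and 0.006 m and horizontal distance between brass_weight and film_spool below 0.01 m and z of brass_weight in the frame of film_spool between 0.018 and 0.026 m and angle between each of amber_vial, white_vial, beaker, film_spool, brass_weight's own z axis and vertical below 0.1 rad and linear speed of each of amber_vial, white_vial, beaker, film_spool, brass_weight below 0.02 m/s); the robot touches nothing.
It fails at once if the green-capped vial or the rubber stopper is displaced by more than 15 mm (distance of any of green_vial, stopper from where it was at the start of the episode above 0.015 m).
It fails at once if a vial or the beaker is tipped by more than about 35 degrees (angle between any of amber_vial, white_vial, beaker, green_vial's own z axis and vertical above 0.6 rad).
It also fails if it takes over 102 s, if anything falls off the work surface, if the arm or the gripper's body presses on something with over 40 N, if the wrist force passes 120 N, or if a joint passes its speed limit or range.

ROBOT

A 7-joint arm with a two-finger parallel gripper is mounted at the origin on a cart in front of the work surface, level with it; the furniture and walls round the work are solid. World frame = base frame: x ahead of the robot, y to its left, z up, the work surface at z = 0. Lengths are in m, angles in degrees, forces in N, time in s.
With the tool pointing down it reaches from about 0.4 to 0.85 m from the base axis. Payload 6.9 kg.
Tool frame: the origin (TCP) lies midway between the tips of the shut fingers; the grasp point (between the pads) lies 19 mm behind it (arm.grasp_offset is the distance from the TCP to the grasp point, in m); z points along the fingers, y is the line along which they close (so a half turn about z gives the same grasp; the last joint's range is limited). The gripper opens to 85 mm and grips with 20 to 120 N. Pads are 22 mm wide; open, the fingers measure 114 mm over their backs; the gripper's body (76 mm by 85 mm) begins 54 mm behind the grasp point. The pads swing forward as they close: fully open they stand 13 mm farther back than shut.
Start: joints at [-62.424, 29.078, -13.613, 85.955, 7.202, 65.827, -8.869], TCP at [0.229, 0.581, 0.231] pointing down, gripper open.
Joint ranges: [-176.47, 176.47], [-13.61, 117.27], [-81.72, 77.17], [0.22, 143.17], [-87.28, 267.28], [10, 112.55], [-165.47, 165.47]. Speed limits (degrees/s): [136.94, 136.94, 180, 180, 180, 180, 180].

INTERFACE

Orientations are given as a 3x3 rotation matrix whose columns are the frame's x, y, z axes.
In Python, from station import sense, imaging, order, arm gives the robot as it stands.
- The arm moves only by the tool arm_command, never from a script. Its argument "commands" is a list of rows, each an object with "dp": the shift along the world's x, y, z in units of 0.08 m (1.0 is 0.08 m), a list of three; "dr": the turn, a rotation vector about the world's x, y, z in units of 90 degrees (1.0 is 90 degrees), a list of three; "gripper": the opening in per cent of the stroke, from 0 (shut) to 100 (fully open). A call has 1 to 20 rows; each row shifts and turns the commanded pose from where the row before left it; what a row does not reach is not made up. A row lasts 1/8 s, in which the tool goes at most 62.5 mm and 10.7 degrees, less where a joint would pass 70% of its speed; a pose out of reach is approached as far as the arm can. A call with a number of a shift or a turn outside -1 to 1 is refused whole. A call with a gripper value outside its range is refused whole. The fingers move at their own pace and stop on an object; "grip_force" is the grip in N (left out, the last holds). Time passes only in rows, so rows that do not move let the fingers close. It gives the time, the measured TCP pose, the force, the opening and the grip force at its end, in the units of the state.
- sense(): the state, without advancing time (a new reading comes with each control period).
- imaging.read_camera(name): name is "scene" or "top"; returns a dict with "img" (480x640x3 uint8, red, green, blue), "depth" (480x640 float32, m along the optical axis (not along the pixel's ray), 0 where there is no reading), "camera_matrix" (3x3 intrinsics, pixels), "D" ([k1, k2, p1, p2, k3] as OpenCV has them; the pictures are not rectified), "extrinsics" (4x4, takes a point from world to camera coordinates). Camera axes: x right, y up, looking along -z (the intrinsics and any distortion apply to the point x, -y, -z); pixel columns grow to the right and rows downward; lengths in m; the calibration is good to about 2 mm. A picture is of the moment at which its call begins.
- order.hand_in(): hands the job in; it is judged then, once.
The state is a dict: "t": time; "joints": joint angles; "qvel": joint speeds; "effort": joint torques, N m; "ee_pos": TCP position; "tool_rot": TCP orientation; "force": force on the tool from outside, world axes, zero at the start; "torque": the same for the moment, N m; "grip_width": finger opening in m; "grasp_force": force on a finger pad.
Only numpy, scipy, OpenCV 4.12 (cv2) and the standard library are available. Lean on these libraries where they do the work, as an engineer would, in place of code of your own. Each camera call takes 0.05 s, during which the arm holds its last target. There are 200 camera calls.

## Working session

There is one attempt and no reset: what is moved stays moved. The work goes in short steps, Python scripts to look and compute and a tool call to move; the robot and the scene stay as the last step left them, time stands still between calls to the robot, and variables do not carry over. Pictures are saved under pics/ and viewed, at most 14 in all, crops included, and the job is handed in when it is done.

Besides the shell and the picture viewer there is one more tool, called after "Call:" as a command line: name --argument value ..., lists and objects as JSON in quotes. arm_command: Moves the arm, as the interface text tells. Shifts and turns lie within -1 to 1; 1 stands for 0.08 m of shift or 90 degrees of turn. Its arguments: {"type":"object","properties":{"commands":{"type":"array","items":{"type":"object","properties":{"dp":{"type":"array","items":{"type":"number"}},"dr":{"type":"array","items":{"type":"number"}},"gripper":{"type":"number"}}}},"grip_force":{"type":"number"}},"required":["commands"]}

```bash
mkdir -p pics; cat > h.py <<'E'
import sys; sys.path.insert(0,'.')
import numpy as np, cv2
from station import sense, imaging, order, arm
def cam(n): return imaging.read_camera(n)
def cloud(c):
    K,D,E=c['camera_matrix'],np.array(c['D'],float),np.array(c['extrinsics'])
    d=c['depth'];h,w=d.shape
    uv=np.stack(np.meshgrid(np.arange(w),np.arange(h)),-1).reshape(-1,1,2).astype(np.float64)
    n=cv2.undistortPointsIter(uv,np.array(K,float),D,None,None,(3,50,1e-9)).reshape(h,w,2)
    P=np.stack([n[...,0]*d,-n[...,1]*d,-d],-1)
    W=(P-E[:3,3])@E[:3,:3]
    W[d<=0]=np.nan
    return W
E
python3 - <<'E'
from h import *
s=sense(); print({k:np.round(v,3) for k,v in s.items()})
for n in('top','scene'):
    c=cam(n); cv2.imwrite(f'pics/{n}0.png',c['img'][...,::-1]); E=np.array(c['extrinsics']); print(n,-E[:3,:3].T@E[:3,3], -E[2,:3],c['D'],(c['depth']>0).mean())
E
```

```text
{'t': np.float64(0.0), 'joints': array([-62.423,  29.127, -13.608,  86.01 ,   7.202,  65.828,  -8.868]), 'qvel': array([-0.001,  0.03 ,  0.011,  0.004,  0.038, -0.037,  0.036]), 'effort': array([ 0.0000e+00, -6.2060e+01, -2.1870e+00, -2.4965e+01,  1.3000e-02,
        1.2000e-02, -0.0000e+00]), 'ee_pos': array([0.229, 0.581, 0.23 ]), 'tool_rot': array([[-0.93 ,  0.367, -0.001],
       [ 0.367,  0.93 , -0.002],
       [-0.   , -0.002, -1.   ]]), 'force': array([0.8  , 0.158, 0.12 ]), 'torque': array([-0.034,  0.014,  0.015]), 'grasp_force': np.float64(0.0), 'grip_width': np.float64(0.085)}
top [0.44337106 0.05813657 1.13516256] [ 0.15642468  0.00761054 -0.98766057] [-0.10943378  0.          0.          0.          0.        ] 0.9958072916666667
scene [-0.0032208   0.78797591  0.47933978] [ 0.57777751 -0.70643178 -0.40881205] [-0.02302653  0.          0.          0.          0.        ] 0.9962337239583333
```

View pics/top0.png

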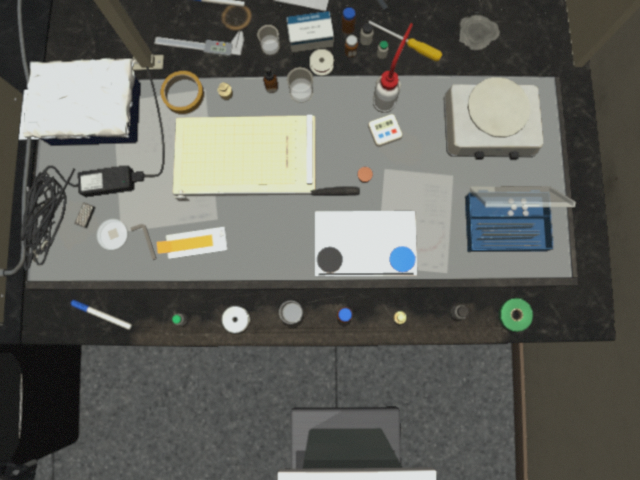

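View pics/scene0.png

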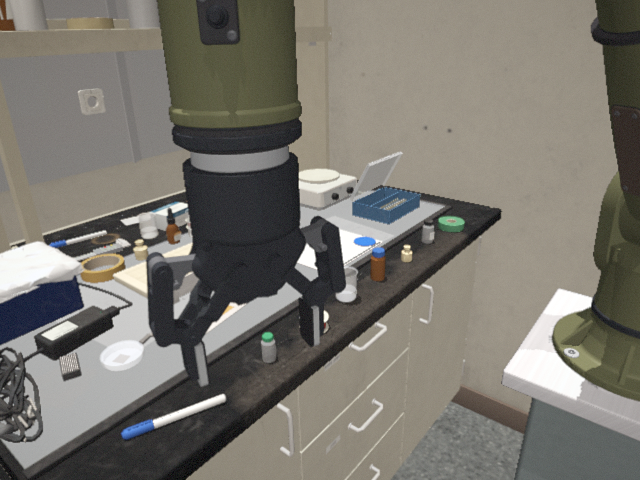

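The top view shows the row at v≈315: green vial (178,319), spool (235,319), beaker (291,313), amber vial (345,315), weight (400,317) and white vial (461,312). The mat spans (315–417, 211–275), with the black coaster at (330,259), the blue coaster at (402,259) and the stopper at (365,174). The scene view confirms the order, and the open gripper is near the green vial.

```bash
cat >> h.py <<'E'
def ray(c,uv,z):
    K,D,E=np.array(c['camera_matrix'],float),np.array(c['D'],float),np.array(c['extrinsics'])
    n=cv2.undistortPoints(np.array(uv,float).reshape(-1,1,2),K,D).reshape(-1,2)
    d=np.c_[n[:,0],-n[:,1],-np.ones(len(n))]@E[:3,:3]; o=-E[:3,:3].T@E[:3,3]
    return o+d*((z-o[2])/d[:,2])[:,None]
E
python3 - <<'E'
from h import *
c=cam('top'); W=cloud(c); hsv=cv2.cvtColor(c['img'],cv2.COLOR_RGB2HSV)
print(c['camera_matrix'])
for n,(u,v),h in [('green',(178,319),.046),('spool',(235,319),.022),('beaker',(291,313),.058),('amber',(345,315),.066),('weight',(400,317),.035),('white',(461,312),.056),('tape',(517,315),.02),('stopper',(365,174),.03)]:
    r=22; w=W[v-r:v+r,u-r:u+r]; z0=.006 if n!='stopper' else .012
    m=(w[...,2]>h-.008)&(w[...,2]<h+.01)
    m2=(w[...,2]>z0)
    k,l,st,ce=cv2.connectedComponentsWithStats(m.astype(np.uint8))
    if k<2: print(n,'none',np.nanmax(w[...,2]));continue
    j=1+st[1:,4].argmax(); p=w[l==j]; cu=ce[j]+[u-r,v-r]
    (bc,br)=cv2.minEnclosingCircle(np.argwhere(l==j)[:,::-1].astype(np.float32))
    print(n,st[j,4],'z',np.median(p[:,2]).round(4),'ray',ray(c,cu,h)[0].round(4),'minmax',p.min(0).round(3),p.max(0).round(3),'circ',ray(c,np.array(bc)+[u-r,v-r],h)[0].round(4))
def blob(m,z):
    k,l,st,ce=cv2.connectedComponentsWithStats(m.astype(np.uint8)); j=1+st[1:,4].argmax(); return ce[j],st[j,4],l==j
M=np.zeros(hsv.shape[:2],bool); M[205:285,305:430]=1
H,S,V=[hsv[...,i].astype(int) for i in range(3)]
R=np.zeros_like(M); R[240:274,386:416]=1
ce,a,_=blob(R&(S>120),0); print('blue',a,ray(c,ce,.0105))
R[:]=0; R[240:272,318:345]=1
ce,a,_=blob(R&(V<90),0); print('black',a,ray(c,ce,.0105))
_,a,m=blob(M&(V>200)&(S<40),0)
q=cv2.minAreaRect(np.argwhere(m)[:,::-1].astype(np.float32)); b=cv2.boxPoints(q); print(q,ray(c,b,.0075).round(4).tolist())
w=cv2.resize(c['img'][200:335,160:480],None,fx=2.5,fy=2.5,interpolation=cv2.INTER_CUBIC); cv2.imwrite('pics/z1.png',w[...,::-1])
E
```

```text
[[548.38897746   0.         321.66156681]
 [  0.         548.38897746 238.60396443]
 [  0.           0.           1.        ]]
green 68 z 0.0466 ray [0.457  0.3554 0.046 ] minmax [0.448 0.347 0.038] [0.466 0.364 0.051] circ [0.458  0.3552 0.046 ]
spool 490 z 0.0226 ray [0.4555 0.2435 0.022 ] minmax [0.43  0.218 0.014] [0.481 0.268 0.029] circ [0.456  0.2437 0.022 ]
beaker 117 z 0.0585 ray [0.469  0.1304 0.058 ] minmax [0.448 0.107 0.052] [0.491 0.151 0.066] circ [0.4697 0.1291 0.058 ]
amber 135 z 0.0671 ray [0.4644 0.0228 0.066 ] minmax [0.453 0.011 0.062] [0.476 0.036 0.072] circ [0.464 0.023 0.066]
weight 44 z 0.0347 ray [ 0.458 -0.09   0.035] minmax [ 0.452 -0.097  0.03 ] [ 0.464 -0.083  0.039] circ [ 0.4576 -0.0898  0.035 ]
white 107 z 0.057 ray [ 0.4681 -0.2101  0.056 ] minmax [ 0.458 -0.221  0.049] [ 0.48  -0.198  0.062] circ [ 0.4685 -0.2097  0.056 ]
tape 744 z 0.0197 ray [ 0.4602 -0.3284  0.02  ] minmax [ 0.429 -0.364  0.012] [ 0.494 -0.297  0.026] circ [ 0.4613 -0.3277  0.02  ]
stopper 179 z 0.0362 ray [ 0.7541 -0.0234  0.03  ] minmax [ 0.738 -0.039  0.024] [ 0.768 -0.007  0.04 ] circ [ 0.7542 -0.0236  0.03  ]
blue 475 [[ 0.5779034  -0.09908405  0.0105    ]]
black 412 [[0.57824852 0.05089505 0.0105    ]]
((365.5, 243.0), (64.0, 101.0), 90.0) [[0.6808, 0.0804, 0.0075], [0.6792, -0.132, 0.0075], [0.5444, -0.1275, 0.0075], [0.5461, 0.081, 0.0075]]
```

View pics/z1.png

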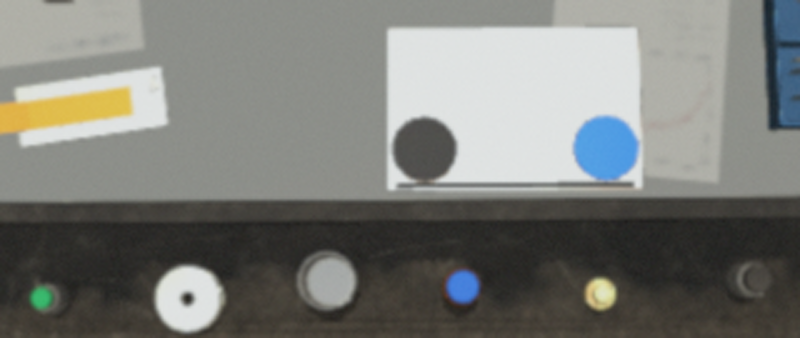

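The mat is square to the world axes. The targets are:

| Object | x (m) | y (m) |
|---|---|---|
| Beaker | 0.578 | -0.024 |
| Spool | 0.653 | -0.024 |
| Black coaster | 0.578 | 0.051 |
| Blue coaster | 0.578 | -0.099 |

I'll move the beaker first.

Call:
arm_command --commands '[{"dp": [0.25, -0.47, -0.05], "dr": [0, 0, 0.02], "gripper": 100}, {"dp": [0.25, -0.47, -0.05], "dr": [0, 0, 0.02], "gripper": 100}, {"dp": [0.25, -0.47, -0.05], "dr": [0, 0, 0.02], "gripper": 100}, {"dp": [0.25, -0.47, -0.05], "dr": [0, 0, 0.02], "gripper": 100}, {"dp": [0.25, -0.47, -0.05], "dr": [0, 0, 0.02], "gripper": 100}, {"dp": [0.25, -0.47, -0.05], "dr": [0, 0, 0.02], "gripper": 100}, {"dp": [0.25, -0.47, -0.05], "dr": [0, 0, 0.02], "gripper": 100}, {"dp": [0.25, -0.47, -0.05], "dr": [0, 0, 0.02], "gripper": 100}, {"dp": [0.25, -0.47, -0.05], "dr": [0, 0, 0.02], "gripper": 100}, {"dp": [0.25, -0.47, -0.05], "dr": [0, 0, 0.02], "gripper": 100}, {"dp": [0.25, -0.47, -0.05], "dr": [0, 0, 0.02], "gripper": 100}, {"dp": [0.25, -0.47, -0.05], "dr": [0, 0, 0.02], "gripper": 100}, {"dp": [0, 0, 0], "dr": [0, 0, 0], "gripper": 100}, {"dp": [0, 0, 0], "dr": [0, 0, 0], "gripper": 100}]' --grip_force 25

```text
t: 1.9
ee_pos: [0.4691, 0.1306, 0.1831]
tool_rot: [[-1.0, -0.001, -0.001], [-0.001, 1.0, 0.0], [0.001, 0.0, -1.0]]
force: [-0.1, 0.2, 0.4]
grip_width: 0.0853
grasp_force: 0.0
```

Call:
arm_command --commands '[{"dp": [0, 0, -0.35], "gripper": 100}, {"dp": [0, 0, -0.35], "gripper": 100}, {"dp": [0, 0, -0.35], "gripper": 100}, {"dp": [0, 0, -0.35], "gripper": 100}, {"dp": [0, 0, -0.35], "gripper": 100}, {"dp": [0, 0, -0.35], "gripper": 100}, {"dp": [0, 0, 0], "gripper": 100}, {"dp": [0, 0, 0], "gripper": 60}, {"dp": [0, 0, 0], "gripper": 50}, {"dp": [0, 0, 0], "gripper": 45}, {"dp": [0, 0, 0], "gripper": 40}, {"dp": [0, 0, 0], "gripper": 35}, {"dp": [0, 0, 0], "gripper": 35}, {"dp": [0, 0, 0], "gripper": 35}]'

```text
validation failed for argument at $.co...
```

Call:
arm_command --commands '[{"dp": [0, 0, -0.35], "dr": [0, 0, 0], "gripper": 100}, {"dp": [0, 0, -0.35], "dr": [0, 0, 0], "gripper": 100}, {"dp": [0, 0, -0.35], "dr": [0, 0, 0], "gripper": 100}, {"dp": [0, 0, -0.35], "dr": [0, 0, 0], "gripper": 100}, {"dp": [0, 0, -0.35], "dr": [0, 0, 0], "gripper": 100}, {"dp": [0, 0, -0.35], "dr": [0, 0, 0], "gripper": 100}, {"dp": [0, 0, 0], "dr": [0, 0, 0], "gripper": 100}, {"dp": [0, 0, 0], "dr": [0, 0, 0], "gripper": 60}, {"dp": [0, 0, 0], "dr": [0, 0, 0], "gripper": 50}, {"dp": [0, 0, 0], "dr": [0, 0, 0], "gripper": 45}, {"dp": [0, 0, 0], "dr": [0, 0, 0], "gripper": 40}, {"dp": [0, 0, 0], "dr": [0, 0, 0], "gripper": 35}, {"dp": [0, 0, 0], "dr": [0, 0, 0], "gripper": 35}, {"dp": [0, 0, 0], "dr": [0, 0, 0], "gripper": 35}]' --grip_force 25

```text
t: 3.65
ee_pos: [0.4702, 0.1303, 0.0163]
tool_rot: [[-1.0, -0.001, 0.002], [-0.001, 1.0, 0.001], [-0.002, 0.001, -1.0]]
force: [-1.6, -0.1, 6.7]
grip_width: 0.0434
grasp_force: 24.5
```

Call:
arm_command --commands '[{"dp": [0, 0, 0.15], "dr": [0, 0, 0], "gripper": 35}, {"dp": [0, 0, 0.35], "dr": [0, 0, 0], "gripper": 35}, {"dp": [0, 0, 0.35], "dr": [0, 0, 0], "gripper": 35}, {"dp": [0, 0, 0.35], "dr": [0, 0, 0], "gripper": 35}, {"dp": [0.22, -0.32, 0], "dr": [0, 0, 0], "gripper": 35}, {"dp": [0.22, -0.32, 0], "dr": [0, 0, 0], "gripper": 35}, {"dp": [0.22, -0.32, 0], "dr": [0, 0, 0], "gripper": 35}, {"dp": [0.22, -0.32, 0], "dr": [0, 0, 0], "gripper": 35}, {"dp": [0.22, -0.32, 0], "dr": [0, 0, 0], "gripper": 35}, {"dp": [0.23, -0.33, 0], "dr": [0, 0, 0], "gripper": 35}, {"dp": [0, 0, 0], "dr": [0, 0, 0], "gripper": 35}, {"dp": [0, 0, -0.35], "dr": [0, 0, 0], "gripper": 35}, {"dp": [0, 0, -0.35], "dr": [0, 0, 0], "gripper": 35}, {"dp": [0, 0, -0.2], "dr": [0, 0, 0], "gripper": 35}, {"dp": [0, 0, -0.18], "dr": [0, 0, 0], "gripper": 35}, {"dp": [0, 0, 0], "dr": [0, 0, 0], "gripper": 35}, {"dp": [0, 0, 0], "dr": [0, 0, 0], "gripper": 35}]'

```text
t: 5.78
ee_pos: [0.576, -0.0239, 0.0252]
tool_rot: [[-1.0, -0.001, 0.001], [-0.001, 1.0, 0.0], [-0.001, 0.0, -1.0]]
force: [0.5, -0.5, -0.7]
grip_width: 0.0432
grasp_force: 25.5
```

Call:
arm_command --commands '[{"dp": [0.01, 0, -0.015], "dr": [0, 0, 0], "gripper": 35}, {"dp": [0, 0, 0], "dr": [0, 0, 0], "gripper": 35}, {"dp": [0, 0, 0], "dr": [0, 0, 0], "gripper": 58}, {"dp": [0, 0, 0], "dr": [0, 0, 0], "gripper": 65}, {"dp": [0, 0, 0], "dr": [0, 0, 0], "gripper": 70}, {"dp": [0, 0, 0], "dr": [0, 0, 0], "gripper": 75}, {"dp": [0, 0, 0.3], "dr": [0, 0, 0], "gripper": 75}, {"dp": [0, 0, 0.4], "dr": [0, 0, 0], "gripper": 75}, {"dp": [0, 0, 0.5], "dr": [0, 0, 0], "gripper": 80}, {"dp": [-0.22, 0.47, 0], "dr": [0, 0, 0], "gripper": 100}, {"dp": [-0.22, 0.48, 0], "dr": [0, 0, 0], "gripper": 100}, {"dp": [-0.22, 0.48, 0], "dr": [0, 0, 0], "gripper": 100}, {"dp": [-0.22, 0.48, 0], "dr": [0, 0, 0], "gripper": 100}, {"dp": [-0.22, 0.48, 0], "dr": [0, 0, 0], "gripper": 100}, {"dp": [-0.22, 0.48, 0], "dr": [0, 0, 0], "gripper": 100}, {"dp": [-0.2, 0.48, 0], "dr": [0, 0, 0], "gripper": 100}, {"dp": [0, 0, 0], "dr": [0, 0, 0], "gripper": 100}, {"dp": [0, 0, 0], "dr": [0, 0, 0], "gripper": 100}]'

```text
t: 8.02
ee_pos: [0.4551, 0.2433, 0.1196]
tool_rot: [[-1.0, -0.001, 0.0], [-0.001, 1.0, -0.001], [-0.0, -0.001, -1.0]]
force: [0.8, -0.6, 0.0]
grip_width: 0.0855
grasp_force: 0.0
```

```bash
python3 - <<'E'
from h import *
c=cam('top'); w=cv2.resize(c['img'][200:335,160:480],None,fx=2.5,fy=2.5,interpolation=cv2.INTER_CUBIC); cv2.imwrite('pics/z2.png',w[...,::-1])
W=cloud(c)
m=(W[...,2]>.05)&(W[...,2]<.075)&(W[...,0]>.53)&(W[...,0]<.63)&(abs(W[...,1]+.024)<.04)
p=np.argwhere(m)[:,::-1].astype(np.float32); bc,r=cv2.minEnclosingCircle(p); print(len(p),ray(c,bc,.0655),r)
E
```

```text
137 [[ 0.57661238 -0.02396595  0.0655    ]] 11.59660816192627
```

View pics/z2.png

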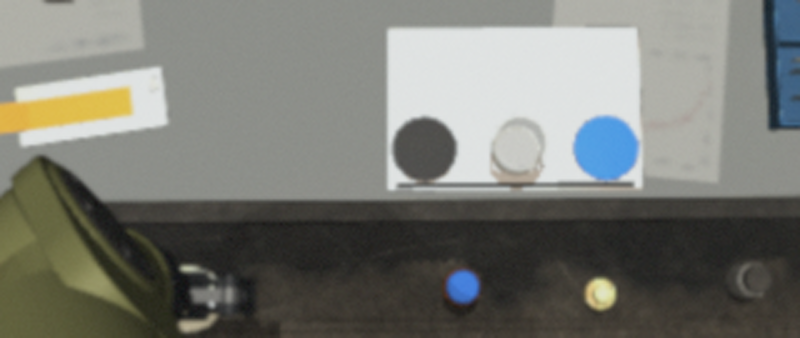

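The beaker stands at (0.577, -0.024), between the coasters in the crop. Next is the spool.

Call:
arm_command --commands '[{"dp": [0, 0, -0.35], "dr": [0, 0, 0], "gripper": 100}, {"dp": [0, 0, -0.35], "dr": [0, 0, 0], "gripper": 100}, {"dp": [0, 0, -0.35], "dr": [0, 0, 0], "gripper": 100}, {"dp": [0, 0, -0.3], "dr": [0, 0, 0], "gripper": 100}, {"dp": [0, 0, -0.12], "dr": [0, 0, 0], "gripper": 100}, {"dp": [0, 0, 0], "dr": [0, 0, 0], "gripper": 100}, {"dp": [0, 0, 0], "dr": [0, 0, 0], "gripper": 70}, {"dp": [0, 0, 0], "dr": [0, 0, 0], "gripper": 60}, {"dp": [0, 0, 0], "dr": [0, 0, 0], "gripper": 50}, {"dp": [0, 0, 0], "dr": [0, 0, 0], "gripper": 45}, {"dp": [0, 0, 0], "dr": [0, 0, 0], "gripper": 45}, {"dp": [0, 0, 0], "dr": [0, 0, 0], "gripper": 45}]' --grip_force 35

```text
t: 9.57
ee_pos: [0.4556, 0.244, 0.0032]
tool_rot: [[-1.0, -0.001, 0.002], [-0.001, 1.0, 0.001], [-0.002, 0.001, -1.0]]
force: [-0.7, -0.4, 5.6]
grip_width: 0.0506
grasp_force: 35.9
```

Call:
arm_command --commands '[{"dp": [0, 0, 0.15], "dr": [0, 0, 0], "gripper": 45}, {"dp": [0, 0, 0.35], "dr": [0, 0, 0], "gripper": 45}, {"dp": [0, 0, 0.4], "dr": [0, 0, 0], "gripper": 45}, {"dp": [0, 0, 0.4], "dr": [0, 0, 0], "gripper": 45}, {"dp": [0.31, -0.42, 0], "dr": [0, 0, 0], "gripper": 45}, {"dp": [0.31, -0.42, 0], "dr": [0, 0, 0], "gripper": 45}, {"dp": [0.31, -0.42, 0], "dr": [0, 0, 0], "gripper": 45}, {"dp": [0.31, -0.42, 0], "dr": [0, 0, 0], "gripper": 45}, {"dp": [0.31, -0.42, 0], "dr": [0, 0, 0], "gripper": 45}, {"dp": [0.31, -0.42, 0], "dr": [0, 0, 0], "gripper": 45}, {"dp": [0.31, -0.42, 0], "dr": [0, 0, 0], "gripper": 45}, {"dp": [0.29, -0.41, 0], "dr": [0, 0, 0], "gripper": 45}, {"dp": [0, 0, 0], "dr": [0, 0, 0], "gripper": 45}, {"dp": [0, 0, -0.4], "dr": [0, 0, 0], "gripper": 45}, {"dp": [0, 0, -0.4], "dr": [0, 0, 0], "gripper": 45}, {"dp": [0, 0, -0.2], "dr": [0, 0, 0], "gripper": 45}, {"dp": [0, 0, -0.17], "dr": [0, 0, 0], "gripper": 45}, {"dp": [0, 0, 0], "dr": [0, 0, 0], "gripper": 45}, {"dp": [0, 0, 0], "dr": [0, 0, 0], "gripper": 45}]'

```text
t: 11.95
ee_pos: [0.6522, -0.024, 0.0131]
tool_rot: [[-1.0, -0.001, 0.001], [-0.001, 1.0, 0.0], [-0.001, 0.0, -1.0]]
force: [-0.5, 1.0, 0.7]
grip_width: 0.05
grasp_force: 39.1
```

Call:
arm_command --commands '[{"dp": [0, 0, -0.028], "dr": [0, 0, 0], "gripper": 45}, {"dp": [0, 0, 0], "dr": [0, 0, 0], "gripper": 45}, {"dp": [0, 0, 0], "dr": [0, 0, 0], "gripper": 65}, {"dp": [0, 0, 0], "dr": [0, 0, 0], "gripper": 72}, {"dp": [0, 0, 0], "dr": [0, 0, 0], "gripper": 80}, {"dp": [0, 0, 0], "dr": [0, 0, 0], "gripper": 80}, {"dp": [0, 0, 0.3], "dr": [0, 0, 0], "gripper": 80}, {"dp": [0, 0, 0.5], "dr": [0, 0, 0], "gripper": 80}, {"dp": [0, 0, 0.6], "dr": [0, 0, 0], "gripper": 80}, {"dp": [-0.4, -0.14, 0], "dr": [0, 0, 0], "gripper": 80}, {"dp": [-0.4, -0.14, 0], "dr": [0, 0, 0], "gripper": 80}, {"dp": [-0.4, -0.14, 0], "dr": [0, 0, 0], "gripper": 80}, {"dp": [-0.4, -0.14, 0], "dr": [0, 0, 0], "gripper": 80}, {"dp": [-0.4, -0.14, 0], "dr": [0, 0, 0], "gripper": 80}, {"dp": [-0.43, -0.13, 0], "dr": [0, 0, 0], "gripper": 80}, {"dp": [0, 0, 0], "dr": [0, 0, 0], "gripper": 80}, {"dp": [0, 0, 0], "dr": [0, 0, 0], "gripper": 80}]'

```text
t: 14.08
ee_pos: [0.4584, -0.0905, 0.1226]
tool_rot: [[-1.0, -0.001, 0.002], [-0.001, 1.0, -0.0], [-0.002, -0.0, -1.0]]
force: [0.2, -0.4, -0.8]
grip_width: 0.0686
grasp_force: 0.0
```

```bash
python3 - <<'E'
from h import *
c=cam('top'); W=cloud(c)
m=(W[...,2]>.022)&(W[...,2]<.04)&(W[...,0]>.61)&(W[...,0]<.69)&(abs(W[...,1]+.024)<.04)
p=np.argwhere(m)[:,::-1].astype(np.float32); bc,r=cv2.minEnclosingCircle(p); print(len(p),ray(c,bc,.0295),r, np.median(W[m][:,2]))
E
```

```text
475 [[ 0.6536485  -0.02422339  0.0295    ]] 12.608948707580566 0.03328345580493251
```

The spool is at (0.6536, -0.0242), 77 mm from the beaker. Next is the weight.

Call:
arm_command --commands '[{"dp": [0, 0, -0.4], "dr": [0, 0, 0], "gripper": 80}, {"dp": [0, 0, -0.4], "dr": [0, 0, 0], "gripper": 80}, {"dp": [0, 0, -0.4], "dr": [0, 0, 0], "gripper": 80}, {"dp": [0, 0, -0.25], "dr": [0, 0, 0], "gripper": 80}, {"dp": [0, 0, 0], "dr": [0, 0, 0], "gripper": 60}, {"dp": [0, 0, 0], "dr": [0, 0, 0], "gripper": 45}, {"dp": [0, 0, 0], "dr": [0, 0, 0], "gripper": 35}, {"dp": [0, 0, 0], "dr": [0, 0, 0], "gripper": 25}, {"dp": [0, 0, 0], "dr": [0, 0, 0], "gripper": 15}, {"dp": [0, 0, 0], "dr": [0, 0, 0], "gripper": 15}, {"dp": [0, 0, 0], "dr": [0, 0, 0], "gripper": 15}]' --grip_force 35

```text
t: 15.5
ee_pos: [0.4581, -0.0907, 0.0072]
tool_rot: [[-1.0, -0.001, 0.002], [-0.001, 1.0, -0.0], [-0.002, -0.0, -1.0]]
force: [-1.1, -0.2, 5.7]
grip_width: 0.0217
grasp_force: 34.1
```

Call:
arm_command --commands '[{"dp": [0, 0, 0.15], "dr": [0, 0, 0], "gripper": 15}, {"dp": [0, 0, 0.35], "dr": [0, 0, 0], "gripper": 15}, {"dp": [0, 0, 0.4], "dr": [0, 0, 0], "gripper": 15}, {"dp": [0, 0, 0.3], "dr": [0, 0, 0], "gripper": 15}, {"dp": [0.35, 0.12, 0], "dr": [0, 0, 0], "gripper": 15}, {"dp": [0.35, 0.12, 0], "dr": [0, 0, 0], "gripper": 15}, {"dp": [0.35, 0.12, 0], "dr": [0, 0, 0], "gripper": 15}, {"dp": [0.35, 0.12, 0], "dr": [0, 0, 0], "gripper": 15}, {"dp": [0.35, 0.12, 0], "dr": [0, 0, 0], "gripper": 15}, {"dp": [0.35, 0.12, 0], "dr": [0, 0, 0], "gripper": 15}, {"dp": [0.34, 0.11, 0], "dr": [0, 0, 0], "gripper": 15}, {"dp": [0, 0, 0], "dr": [0, 0, 0], "gripper": 15}, {"dp": [0, 0, -0.35], "dr": [0, 0, 0], "gripper": 15}, {"dp": [0, 0, -0.25], "dr": [0, 0, 0], "gripper": 15}, {"dp": [0, 0, -0.15], "dr": [0, 0, 0], "gripper": 15}, {"dp": [0, 0, 0], "dr": [0, 0, 0], "gripper": 15}, {"dp": [0, 0, 0], "dr": [0, 0, 0], "gripper": 15}]'

```text
t: 17.62
ee_pos: [0.653, -0.0243, 0.0432]
tool_rot: [[-1.0, -0.001, 0.001], [-0.001, 1.0, -0.0], [-0.001, -0.0, -1.0]]
force: [0.2, -0.7, -0.8]
grip_width: 0.0219
grasp_force: 34.7
```

Call:
arm_command --commands '[{"dp": [0.01, 0, -0.05], "dr": [0, 0, 0], "gripper": 15}, {"dp": [0, 0, -0.03], "dr": [0, 0, 0], "gripper": 15}, {"dp": [0, 0, 0], "dr": [0, 0, 0], "gripper": 15}, {"dp": [0, 0, 0], "dr": [0, 0, 0], "gripper": 32}, {"dp": [0, 0, 0], "dr": [0, 0, 0], "gripper": 40}, {"dp": [0, 0, 0], "dr": [0, 0, 0], "gripper": 50}, {"dp": [0, 0, 0], "dr": [0, 0, 0], "gripper": 50}, {"dp": [0, 0, 0.3], "dr": [0, 0, 0], "gripper": 50}, {"dp": [0, 0, 0.4], "dr": [0, 0, 0], "gripper": 60}, {"dp": [0, 0, 0.4], "dr": [0, 0, 0], "gripper": 70}, {"dp": [-0.4, 0.1, 0], "dr": [0, 0, 0], "gripper": 80}, {"dp": [-0.4, 0.1, 0], "dr": [0, 0, 0], "gripper": 80}, {"dp": [-0.4, 0.1, 0], "dr": [0, 0, 0], "gripper": 80}, {"dp": [-0.4, 0.1, 0], "dr": [0, 0, 0], "gripper": 80}, {"dp": [-0.4, 0.1, 0], "dr": [0, 0, 0], "gripper": 80}, {"dp": [-0.37, 0.09, 0], "dr": [0, 0, 0], "gripper": 80}, {"dp": [0, 0, 0], "dr": [0, 0, 0], "gripper": 80}, {"dp": [0, 0, 0], "dr": [0, 0, 0], "gripper": 80}]'

```text
t: 19.88
ee_pos: [0.4647, 0.0229, 0.1241]
tool_rot: [[-1.0, -0.001, 0.001], [-0.001, 1.0, 0.0], [-0.001, 0.0, -1.0]]
force: [-0.1, 0.3, -0.0]
grip_width: 0.0681
grasp_force: 0.0
```

```bash
python3 - <<'E'
from h import *
c=cam('top'); W=cloud(c)
w=cv2.resize(c['img'][190:330,300:500],None,fx=4,fy=4,interpolation=cv2.INTER_CUBIC); cv2.imwrite('pics/z3.png',w[...,::-1])
m=(W[...,2]>.06)&(W[...,2]<.08)&(W[...,0]>.62)&(W[...,0]<.69)&(abs(W[...,1]+.024)<.03)
p=np.argwhere(m)[:,::-1].astype(np.float32); bc,r=cv2.minEnclosingCircle(p); print(len(p),ray(c,bc,.0645),r)
E
```

```text
44 [[ 0.65473822 -0.02407773  0.0645    ]] 3.6401548385620117
```

View pics/z3.png

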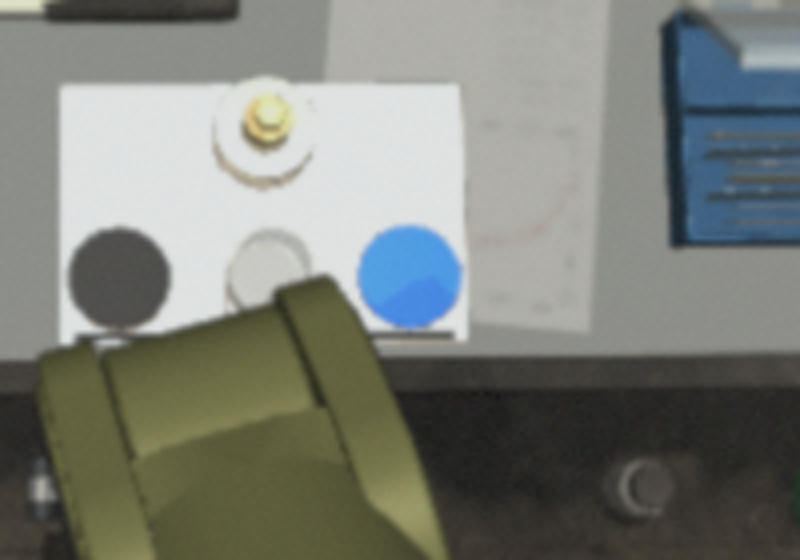

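The weight stands on the spool at (0.6547, -0.0241), about 1 mm off centre. Next is the amber vial.

Call:
arm_command --commands '[{"dp": [0, 0, -0.4], "dr": [0, 0, 0], "gripper": 80}, {"dp": [0, 0, -0.4], "dr": [0, 0, 0], "gripper": 80}, {"dp": [0, 0, -0.4], "dr": [0, 0, 0], "gripper": 80}, {"dp": [0, 0, -0.2], "dr": [0, 0, 0], "gripper": 80}, {"dp": [0, 0, 0], "dr": [0, 0, 0], "gripper": 60}, {"dp": [0, 0, 0], "dr": [0, 0, 0], "gripper": 50}, {"dp": [0, 0, 0], "dr": [0, 0, 0], "gripper": 40}, {"dp": [0, 0, 0], "dr": [0, 0, 0], "gripper": 30}, {"dp": [0, 0, 0], "dr": [0, 0, 0], "gripper": 22}, {"dp": [0, 0, 0], "dr": [0, 0, 0], "gripper": 22}, {"dp": [0, 0, 0], "dr": [0, 0, 0], "gripper": 22}]' --grip_force 30

```text
t: 21.3
ee_pos: [0.4645, 0.0229, 0.0127]
tool_rot: [[-1.0, -0.001, 0.002], [-0.001, 1.0, -0.0], [-0.002, -0.0, -1.0]]
force: [-0.5, -0.4, 6.6]
grip_width: 0.0295
grasp_force: 29.4
```

Call:
arm_command --commands '[{"dp": [0, 0, 0.15], "dr": [0, 0, 0], "gripper": 22}, {"dp": [0, 0, 0.35], "dr": [0, 0, 0], "gripper": 22}, {"dp": [0, 0, 0.4], "dr": [0, 0, 0], "gripper": 22}, {"dp": [0, 0, 0.35], "dr": [0, 0, 0], "gripper": 22}, {"dp": [0.28, -0.3, 0], "dr": [0, 0, 0], "gripper": 22}, {"dp": [0.28, -0.3, 0], "dr": [0, 0, 0], "gripper": 22}, {"dp": [0.28, -0.3, 0], "dr": [0, 0, 0], "gripper": 22}, {"dp": [0.28, -0.3, 0], "dr": [0, 0, 0], "gripper": 22}, {"dp": [0.3, -0.32, 0], "dr": [0, 0, 0], "gripper": 22}, {"dp": [0, 0, 0], "dr": [0, 0, 0], "gripper": 22}, {"dp": [0, 0, -0.4], "dr": [0, 0, 0], "gripper": 22}, {"dp": [0, 0, -0.35], "dr": [0, 0, 0], "gripper": 22}, {"dp": [0, 0, -0.2], "dr": [0, 0, 0], "gripper": 22}, {"dp": [0, 0, -0.12], "dr": [0, 0, 0], "gripper": 22}, {"dp": [0, 0, 0], "dr": [0, 0, 0], "gripper": 22}, {"dp": [0, 0, 0], "dr": [0, 0, 0], "gripper": 22}]'

```text
t: 23.3
ee_pos: [0.5778, -0.0986, 0.0269]
tool_rot: [[-1.0, -0.001, 0.001], [-0.001, 1.0, -0.0], [-0.001, -0.0, -1.0]]
force: [1.0, -0.2, -0.4]
grip_width: 0.0292
grasp_force: 29.6
```

Call:
arm_command --commands '[{"dp": [0, 0, -0.03], "dr": [0, 0, 0], "gripper": 22}, {"dp": [0, 0, -0.013], "dr": [0, 0, 0], "gripper": 22}, {"dp": [0, 0, 0], "dr": [0, 0, 0], "gripper": 22}, {"dp": [0, 0, 0], "dr": [0, 0, 0], "gripper": 40}, {"dp": [0, 0, 0], "dr": [0, 0, 0], "gripper": 46}, {"dp": [0, 0, 0], "dr": [0, 0, 0], "gripper": 52}, {"dp": [0, 0, 0], "dr": [0, 0, 0], "gripper": 52}, {"dp": [0, 0, 0.3], "dr": [0, 0, 0], "gripper": 52}, {"dp": [0, 0, 0.4], "dr": [0, 0, 0], "gripper": 52}, {"dp": [0, 0, 0.5], "dr": [0, 0, 0], "gripper": 60}, {"dp": [-0.34, -0.34, 0], "dr": [0, 0, 0], "gripper": 80}, {"dp": [-0.34, -0.35, 0], "dr": [0, 0, 0], "gripper": 80}, {"dp": [-0.34, -0.35, 0], "dr": [0, 0, 0], "gripper": 80}, {"dp": [-0.34, -0.35, 0], "dr": [0, 0, 0], "gripper": 80}, {"dp": [0, 0, 0], "dr": [0, 0, 0], "gripper": 80}, {"dp": [0, 0, 0], "dr": [0, 0, 0], "gripper": 80}]'

```text
t: 25.3
ee_pos: [0.4692, -0.2095, 0.1189]
tool_rot: [[-1.0, -0.001, 0.001], [-0.001, 1.0, 0.0], [-0.001, 0.0, -1.0]]
force: [0.1, 0.3, 0.6]
grip_width: 0.0684
grasp_force: 0.0
```

Call:
arm_command --commands '[{"dp": [-0.01, 0, -0.4], "dr": [0, 0, 0], "gripper": 80}, {"dp": [0, 0, -0.4], "dr": [0, 0, 0], "gripper": 80}, {"dp": [0, 0, -0.35], "dr": [0, 0, 0], "gripper": 80}, {"dp": [0, 0, -0.2], "dr": [0, 0, 0], "gripper": 80}, {"dp": [0, 0, 0], "dr": [0, 0, 0], "gripper": 60}, {"dp": [0, 0, 0], "dr": [0, 0, 0], "gripper": 50}, {"dp": [0, 0, 0], "dr": [0, 0, 0], "gripper": 40}, {"dp": [0, 0, 0], "dr": [0, 0, 0], "gripper": 30}, {"dp": [0, 0, 0], "dr": [0, 0, 0], "gripper": 20}, {"dp": [0, 0, 0], "dr": [0, 0, 0], "gripper": 18}, {"dp": [0, 0, 0], "dr": [0, 0, 0], "gripper": 18}, {"dp": [0, 0, 0], "dr": [0, 0, 0], "gripper": 18}]'

```text
t: 26.8
ee_pos: [0.4684, -0.2099, 0.0116]
tool_rot: [[-1.0, -0.001, 0.002], [-0.001, 1.0, -0.001], [-0.002, -0.001, -1.0]]
force: [0.1, 1.3, 6.5]
grip_width: 0.026
grasp_force: 29.3
```

Call:
arm_command --commands '[{"dp": [0, 0, 0.15], "dr": [0, 0, 0], "gripper": 18}, {"dp": [0, 0, 0.35], "dr": [0, 0, 0], "gripper": 18}, {"dp": [0, 0, 0.4], "dr": [0, 0, 0], "gripper": 18}, {"dp": [0, 0, 0.4], "dr": [0, 0, 0], "gripper": 18}, {"dp": [0.05, 0.41, 0], "dr": [0, 0, 0], "gripper": 18}, {"dp": [0.05, 0.41, 0], "dr": [0, 0, 0], "gripper": 18}, {"dp": [0.1, 0.41, 0], "dr": [0, 0, 0], "gripper": 18}, {"dp": [0.15, 0.41, 0], "dr": [0, 0, 0], "gripper": 18}, {"dp": [0.2, 0.41, 0], "dr": [0, 0, 0], "gripper": 18}, {"dp": [0.25, 0.41, 0], "dr": [0, 0, 0], "gripper": 18}, {"dp": [0.28, 0.4, 0], "dr": [0, 0, 0], "gripper": 18}, {"dp": [0.28, 0.4, 0], "dr": [0, 0, 0], "gripper": 18}, {"dp": [0, 0, 0], "dr": [0, 0, 0], "gripper": 18}, {"dp": [0, 0, -0.4], "dr": [0, 0, 0], "gripper": 18}, {"dp": [0, 0, -0.35], "dr": [0, 0, 0], "gripper": 18}, {"dp": [0, 0, -0.2], "dr": [0, 0, 0], "gripper": 18}, {"dp": [0, 0, -0.16], "dr": [0, 0, 0], "gripper": 18}, {"dp": [0, 0, 0], "dr": [0, 0, 0], "gripper": 18}, {"dp": [0, 0, 0], "dr": [0, 0, 0], "gripper": 18}]'

```text
t: 29.18
ee_pos: [0.5769, 0.0509, 0.0265]
tool_rot: [[-1.0, -0.001, 0.001], [-0.001, 1.0, 0.0], [-0.001, 0.0, -1.0]]
force: [-0.5, -0.1, 0.1]
grip_width: 0.0266
grasp_force: 29.6
```

Down 4 mm, release, then retreat left and up.

Call:
arm_command --commands '[{"dp": [0.01, 0, -0.035], "dr": [0, 0, 0], "gripper": 18}, {"dp": [0, 0, -0.018], "dr": [0, 0, 0], "gripper": 18}, {"dp": [0, 0, 0], "dr": [0, 0, 0], "gripper": 18}, {"dp": [0, 0, 0], "dr": [0, 0, 0], "gripper": 36}, {"dp": [0, 0, 0], "dr": [0, 0, 0], "gripper": 43}, {"dp": [0, 0, 0], "dr": [0, 0, 0], "gripper": 50}, {"dp": [0, 0, 0], "dr": [0, 0, 0], "gripper": 50}, {"dp": [0, 0, 0.3], "dr": [0, 0, 0], "gripper": 50}, {"dp": [0, 0, 0.4], "dr": [0, 0, 0], "gripper": 50}, {"dp": [0, 0, 0.5], "dr": [0, 0, 0], "gripper": 50}, {"dp": [-0.2, 0.45, 0.1], "dr": [0, 0, 0], "gripper": 50}, {"dp": [-0.2, 0.45, 0.1], "dr": [0, 0, 0], "gripper": 50}, {"dp": [-0.2, 0.45, 0.1], "dr": [0, 0, 0], "gripper": 50}, {"dp": [-0.2, 0.45, 0.1], "dr": [0, 0, 0], "gripper": 50}, {"dp": [-0.2, 0.45, 0.1], "dr": [0, 0, 0], "gripper": 50}, {"dp": [-0.2, 0.45, 0.1], "dr": [0, 0, 0], "gripper": 50}, {"dp": [0, 0, 0], "dr": [0, 0, 0], "gripper": 50}, {"dp": [0, 0, 0], "dr": [0, 0, 0], "gripper": 50}]'

```text
t: 31.42
ee_pos: [0.4815, 0.2664, 0.1655]
tool_rot: [[-1.0, -0.001, -0.0], [-0.001, 1.0, -0.001], [0.0, -0.001, -1.0]]
force: [-0.9, -0.8, -1.1]
grip_width: 0.0425
grasp_force: 0.0
```

```bash
python3 - <<'E'
from h import *
c=cam('top'); W=cloud(c)
w=cv2.resize(c['img'][160:330,280:440],None,fx=3.5,fy=3.5,interpolation=cv2.INTER_CUBIC); cv2.imwrite('pics/z4.png',w[...,::-1])
for n,x,y,z,r in [('weight',.654,-.024,.0645,.03),('beaker',.577,-.024,.0655,.035),('amber',.578,-.099,.0765,.03),('white',.578,.051,.0665,.03),('stopper',.754,-.0235,.0325,.03)]:
    m=(abs(W[...,2]-z)<.008)&(np.hypot(W[...,0]-x,W[...,1]-y)<r)
    p=np.argwhere(m)[:,::-1].astype(np.float32); bc,_=cv2.minEnclosingCircle(p); print(n,len(p),ray(c,bc,z)[0].round(4))
cv2.imwrite('pics/s4.png',cam('scene')['img'][...,::-1])
E
```

```text
weight 53 [ 0.6519 -0.0225  0.0645]
beaker 118 [ 0.5769 -0.0241  0.0655]
amber 140 [ 0.5774 -0.0988  0.0765]
white 110 [0.5765 0.0508 0.0665]
stopper 182 [ 0.7536 -0.0233  0.0325]
```

View pics/z4.png

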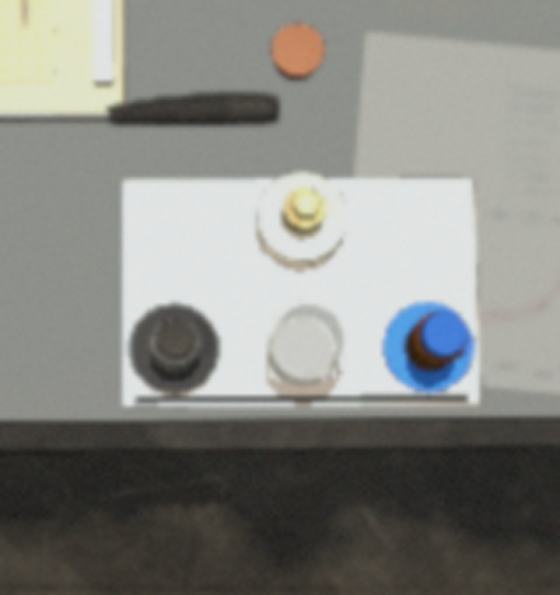

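View pics/s4.png

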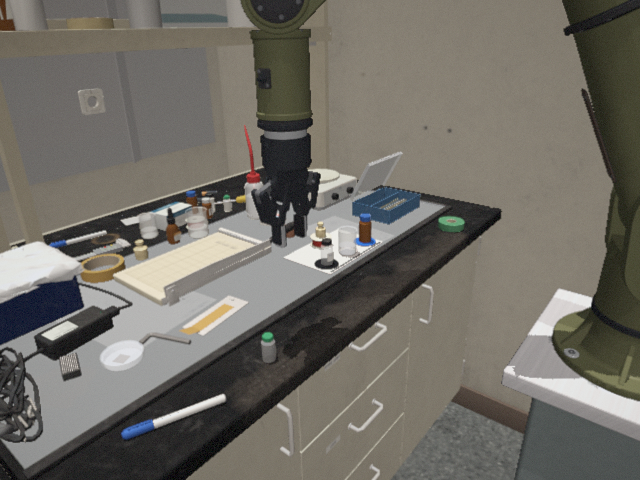

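Both views show everything upright and centred on its target, with the green vial and stopper undisturbed and the gripper clear. I'm handing in.

```bash
python3 -c "
from h import *
print(order.hand_in())"
```

```text
the job is handed in; nothing more can be done
None
```

The adhesive trial is laid out and handed in at about 31 s of the 102 s limit: in the last pictures all five items were upright within about 3 mm of their targets and the green vial and stopper were undisturbed, but the hand-in returned no verdict.

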